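# Put both batteries on line and test the power box

## Task

On the twin-battery power box, push the red selector's tab round with a fingertip until it rests on the green mark (both batteries). Then press the orange test button right down to wake the voltmeter, let it come back up and move clear. Only push: never grip the tab, and do not pick up or shift any of the things lying on the box or around it.

Things in the scene. Friction and masses are not known exactly. Their poses are not given: they have to be found in the camera images.
- powerbox: Fixed grey and black power box, 270 (its x) by 440 (its y) by 150 mm high, aluminium face plate on top. Origin: centre of its underside, on the bench; z up; its -x side (front, with sockets and posts) roughly faces the robot. Position and yaw vary. A low round voltmeter (72 mm across, 13 mm high) is on the plate at box x 50, y -85 mm.
- selector (a joint): Angle (rad) of the red selector knob, growing clockwise seen from above; at q its tab points along (cos q, -sin q) in the box's x, y. Sprung detents at -1.178, -0.393, 0.393, 1.178; stops at -1.30, 1.30. It starts in one of the first two. Crests at about -0.785, 0, 0.785: about 0.25 Nm (4 N at the tab) carries it over one, then it jumps into the next detent; let go, it falls into the nearest.
- selector_axis (a point): The selector's axis at the level of the face plate (150 mm above the bench), at box x -15, y 75 mm. The grey round housing is 124 mm across and 22 mm high; on it turns the red hub, 76 mm across, whose top is 57 mm above the plate at its highest.
- tab (a point): Middle of the tab's top face, 70 mm out from the selector's axis, 52 mm above the face plate. The tab is a red upright fin that sticks out radially from the hub: from 35 to 85 mm from the axis, 12 mm thick, from 26 to 52 mm above the face plate, a white pointer line along its top. The point turns with it, x outward along the tab.
- mark_off (a point): White mark (22 by 28 mm, flat on a black label plate on the face plate, its centre 100 mm from the selector's axis): off, selector at -1.178.
- mark_one (a point): Yellow mark, same size: battery one alone, selector at -0.393.
- mark_both (a point): Green mark, same size: both batteries, the wanted position, selector at 0.393.
- mark_two (a point): Blue mark, same size: battery two alone, selector at 1.178.
- test_button (a joint): Travel of the orange test button in m: 0 up, 0.006 right down, growing as it is pressed. It springs back; right down takes about 5 N.
- test_button_top (a point): Centre of the top of the orange test button, a 26 mm wide round push button in a black housing on the face plate at box x -60, y -85 mm; it is pressed straight down.
- tape: Loose roll of blue tape, 66 mm across, 19 mm high, lying flat on the face plate at the back right corner. Origin: centre of its underside. Leave alone.
- fuse_case: Loose small yellow fuse case, 44 by 70 by 18 mm, on the face plate at the front left. Origin: centre of its underside. Leave alone.
- screwdriver: Loose screwdriver with a red handle, 200 mm long, lying on the bench to the left of the box. Leave alone.
- spanner: Loose steel spanner, 190 mm long, lying on the bench to the right of the box. Leave alone.
- spray_can: Loose spray can, 56 mm across, 170 mm high, standing on the bench left of the box. Origin: centre of its underside. Leave alone.
- mug: Loose blue mug, 82 mm across, 95 mm high, standing on the bench left of the box. Origin: centre of its underside. Leave alone.
- screw_jar: Loose glass screw jar with a yellow cap, 70 mm across, 85 mm high, on the bench right of the box. Origin: centre of its underside. Leave alone.

How it is judged:
By the outcome, as a careful person would: the job done as asked, in the order asked, and still so for the second after the job is handed in, with the robot touching nothing.
It also fails if it takes over 58 s, if anything falls off the work surface, if the arm or the gripper's body presses on something with over 40 N, if the wrist force passes 120 N, or if a joint passes its speed limit or range.

## Robot

A 7-joint arm with a two-finger parallel gripper is mounted at the origin on the work surface. World frame = base frame: x ahead of the robot, y to its left, z up, the work surface at z = 0. Lengths are in m, angles in rad, forces in N, time in s.
With the tool pointing down it reaches from about 0.425 to 0.875 m from the base axis. Payload 4.7 kg.
Tool frame: the origin (TCP) lies where the fingers leave the gripper's body, on its centre line; the fingertips stand 70 mm ahead of it and the grasp point (between the pads) lies arm.pinch_z ahead of it (arm.pinch_z is the distance from the TCP to the grasp point, in m); z points along the fingers, y is the line along which they close (so a half turn about z gives the same grasp; the last joint's range is limited). The gripper opens to 87 mm and grips with 3 to 60 N. Pads are 19 mm wide; open, the fingers measure 117 mm over their backs; the gripper's body (75 mm by 190 mm) begins 51 mm behind the grasp point.
Start: joints at [-1.301, 0.321, -0.07, 1.45, 0.023, 1.371, -0.057], TCP at [0.164, 0.629, 0.292] pointing down, gripper open.
Joint ranges: [-2.86, 2.86], [-0.3, 2.09], [-1.38, 1.24], [0.06, 2.45], [-1.56, 4.7], [0.09, 2.05], [-2.69, 2.69]. Speed limits (rad/s): [2.57, 2.57, 3.14, 3.14, 3.14, 3.14, 3.14].

## Interface

Orientations are given as a rotation vector (axis times angle).
In Python, from workcell import arm gives the robot as it stands.
- The arm moves only by the tool servo_tool, never from a script. Its argument "targets" is a list that holds one entry, the list of rows, each a list of 7 numbers: the gripper command: -1 is shut, 1 is fully open, values between are in proportion, then the shift along the tool's x, y, z each as a share of 20 cm, from -1 to 1, then the turn, a rotation vector about the tool's x, y, z each as a share of 180 degrees, from -1 to 1. In form: [[[claw, x, y, z, wx, wy, wz], ...]]. A call has 1 to 10 rows; each row is the pose to reach, as a shift and turn from the pose commanded when the call began, along the tool's axes at that moment, turning the shorter way round; what a row does not reach only later rows make up. A row lasts 1/10 s, in which the tool goes at most 50 mm and 8.59 degrees, less where a joint would pass 70% of its speed; a pose out of reach is approached as far as the arm can. A call with a number of a shift or a turn outside -1 to 1 is refused whole. A call with a gripper value outside its range is refused whole. The fingers move at their own pace and stop on an object; the grip force is fixed at half the most. Time passes only in rows, so rows that repeat a pose let the fingers close. It gives the time, the measured TCP pose, the force, the opening and the grip force at its end, in the units of the state.
- arm.read_state(): the state, without advancing time (a new reading comes with each control period).
- arm.get_image(name): name is "scene" or "top" or "wrist"; returns a dict with "color" (480x640x3 uint8, blue, green, red), "K" (3x3 intrinsics, pixels), "eye" and "attitude" of the camera in the world. Camera axes: x right, y down, z forward; pixel columns grow to the right and rows downward; lengths in m; the calibration is good to about 2 mm. A picture is of the moment at which its call begins. There is no depth.
- arm.job_done(): hands the job in; it is judged then, once.
The state is a dict: "clock": time; "joint_positions": joint angles; "joint_velocities": joint speeds; "tau": joint torques, N m; "position": TCP position; "eef_rot": TCP orientation; "ft_force": force on the tool from outside, world axes, zero at the start; "ft_torque": the same for the moment, N m; "opening": finger opening in m; "grip_force": force on a finger pad.
Only numpy, scipy, OpenCV 4.12 (cv2) and the standard library are available. Lean on these libraries where they do the work, as an engineer would, in place of code of your own. Each camera call takes 0.05 s, during which the arm holds its last target. There are 200 camera calls.

## Working session

There is one attempt and no reset: what is moved stays moved. The work goes in short steps, Python scripts to look and compute and a tool call to move; the robot and the scene stay as the last step left them, time stands still between calls to the robot, and variables do not carry over. Pictures are saved under pics/ and viewed, at most 10 in all, crops included, and the job is handed in when it is done.

Besides the shell and the picture viewer there is one more tool, called by a JSON object that holds its "api" and its "payload", one argument or row to a line. servo_tool: Moves the arm, as the interface text tells. Shift numbers are shares of 20 cm and turn numbers shares of 180 degrees, none past 1 either way. Its arguments: {"type":"object","properties":{"targets":{"type":"array","items":{"type":"array","items":{"type":"array","items":{"type":"number"}}}}},"required":["targets"]}

```bash
mkdir -p pics; ls; python3 - <<'E'
from workcell import arm
import cv2
s=arm.read_state();print({k:s[k] for k in("clock","position","eef_rot","opening")},arm.pinch_z)
for n in("top","scene"):
    i=arm.get_image(n);cv2.imwrite(f"pics/{n}0.png",i["color"]);print(n,i["K"],i["eye"],i["attitude"])
E
```

```text
pics
{'clock': 0.0, 'position': array([0.16438609, 0.62844899, 0.291171  ]), 'eef_rot': array([-4.00608245e-01, -3.11580005e+00,  2.92552704e-03]), 'opening': 0.086895244418332} 0.051
top [[515.57491115   0.         325.8598096 ]
 [  0.         515.57491115 235.41989647]
 [  0.           0.           1.        ]] [ 0.44748196 -0.00309728  1.24616625] [-2.17468425  2.20526436 -0.05716781]
scene [[560.62623062   0.         317.28302279]
 [  0.         560.62623062 243.58640644]
 [  0.           0.           1.        ]] [ 1.16988597 -0.7984257   1.12846826] [-2.21938214 -0.82976714  0.3286958 ]
```

View pics/top0.png

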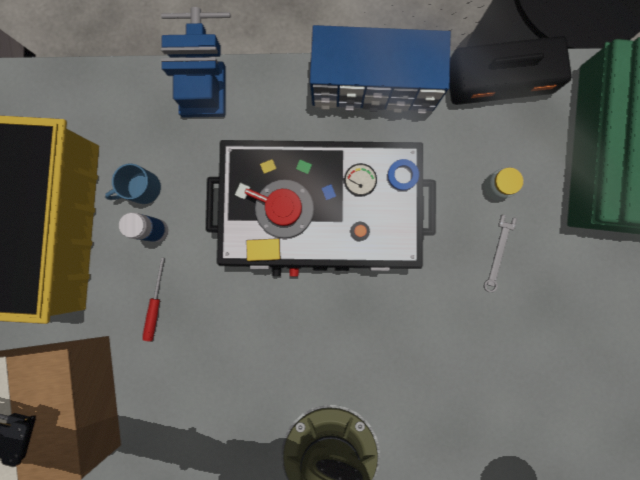

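View pics/scene0.png

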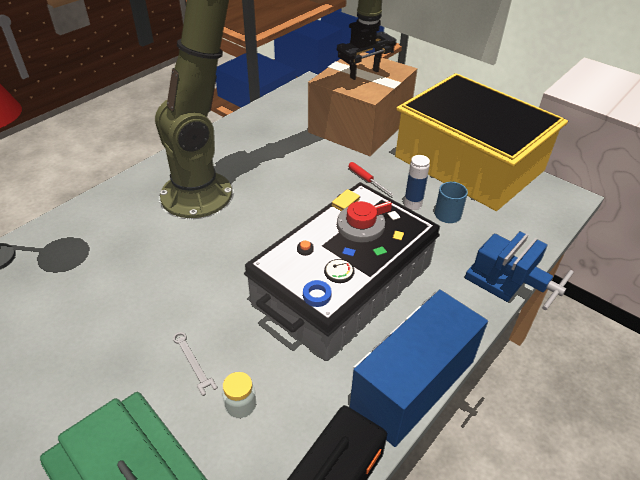

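The top view shows the tab at the white mark (242,191), so q starts near -1.178. The hub is at (284,207), the green mark at (304,167) and the button at (360,231). Next I'll fit the box pose.

```bash
cat > h.py <<'E'
import numpy as np, cv2
from scipy.spatial.transform import Rotation as R
from scipy.optimize import least_squares
from workcell import arm
def project(i,P):
    return cv2.projectPoints(np.array(P,float),*ext(i),i["K"],None)[0][:,0]
def ext(i):
    W=R.from_rotvec(i["attitude"]).inv();return W.as_rotvec(),W.apply(-np.asarray(i["eye"]))
def mark(q,r=.1,z=.152): return [-.015+r*np.cos(q),.075-r*np.sin(q),z]
def world(p,b): 
    return R.from_euler("z",p[2]).apply(b)+[p[0],p[1],0]
E
python3 - <<'E'
from h import *
ims={"top":[(242,191),(268,166),(304,167),(329,192),(360,231)]}
i=arm.get_image("top");c=i["color"];hsv=cv2.cvtColor(c,cv2.COLOR_BGR2HSV)
def cen(u,v,w=10):
    p=hsv[v-w:v+w+1,u-w:u+w+1].reshape(-1,3).astype(int);ref=hsv[v,u].astype(int)
    m=(abs(p-ref)<[12,60,60]).all(1).reshape(2*w+1,-1).astype(np.uint8)
    n,l,s,ce=cv2.connectedComponentsWithStats(m);k=l[w,w];return ce[k]+[u-w,v-w],s[k,4]
uv=[]
for u,v in ims["top"]:
    a,n=cen(u,v);uv.append(a);print((u,v),a.round(1),n)
B=[mark(q) for q in(-1.178,-.393,.393,1.178)]+[[-.06,-.085,.17]]
uv=np.array(uv);
f=least_squares(lambda p:(project(i,world(p,B))-uv)[1:].ravel(),[.55,.05,0])
p=f.x;np.save("pose.npy",p);print(p,(project(i,world(p,B))-uv).round(1))
s=arm.get_image("scene")
print(project(s,world(p,B)).round(0),project(s,world(p,[mark(-1.178,.07,.202),mark(-.393,.07,.202)])))
M=R.from_rotvec(arm.read_state()["eef_rot"]).as_matrix();print(M.round(3))
print("axis",world(p,[[-.015,.075,.15]]),"button",world(p,[[-.06,-.085,.17]]))
for q in np.arange(-1.178,.5,.2):
    t=np.array([-np.sin(q),-np.cos(q),0])  # clockwise dir
    P=np.array(mark(q,.07,0));print(q.round(2),world(p,[P,P-.02*t]).round(3).tolist())
E
```

```text
(242, 191) [241.  190.5] 114
(268, 166) [267.8 165.8] 141
(304, 167) [303.6 166.3] 154
(329, 192) [328.5 191.6] 149
(360, 231) [360.1 230.5] 122
[ 0.58077649  0.01315135 -0.02864577] [[ 1.  -0. ]
 [ 0.1 -0. ]
 [-0.1 -0.1]
 [-0.1  0.1]
 [ 0.1  0. ]]
[[392. 215.]
 [396. 235.]
 [377. 251.]
 [346. 252.]
 [303. 244.]] [[383.65234391 203.76789625]
 [386.49961936 217.73093809]]
[[-0.967  0.253 -0.   ]
 [ 0.253  0.967 -0.001]
 [-0.    -0.001 -1.   ]]
axis [[0.56793078 0.08855021 0.15      ]] button [[ 0.51836655 -0.07009526  0.17      ]]
-1.18 [[0.597, 0.152, 0.0], [0.578, 0.161, 0.0]]
-0.98 [[0.609, 0.145, 0.0], [0.592, 0.157, 0.0]]
-0.78 [[0.619, 0.136, 0.0], [0.606, 0.151, 0.0]]
-0.58 [[0.628, 0.125, 0.0], [0.617, 0.142, 0.0]]
-0.38 [[0.634, 0.113, 0.0], [0.627, 0.131, 0.0]]
-0.18 [[0.637, 0.099, 0.0], [0.634, 0.119, 0.0]]
0.02 [[0.638, 0.085, 0.0], [0.639, 0.105, 0.0]]
0.22 [[0.636, 0.071, 0.0], [0.641, 0.091, 0.0]]
0.42 [[0.631, 0.058, 0.0], [0.64, 0.076, 0.0]]
```

{"api": "servo_tool", "payload": {
  "targets": [
    [[-1,-0.15,-0.1,0,0,0,0],[-1,-0.35,-0.24,0,0,0,0],[-1,-0.55,-0.38,0,0,0,0],[-1,-0.75,-0.5,0,0,0,0],[-1,-0.9,-0.6,0,0,0,0],[-1,-1,-0.69,0,0,0,0],[-1,-1,-0.69,0,0,0,0]]
  ]
}}

```text
clock: 0.9
position: [0.3268, 0.4407, 0.2924]
eef_rot: [0.412, 3.113, -0.002]
ft_force: [0.2, 0.1, 0.2]
opening: 0.0389
grip_force: 0.0
```

{"api": "servo_tool", "payload": {
  "targets": [
    [[-1,-0.15,-0.1,0,0,0,0],[-1,-0.35,-0.24,0,0,0,0],[-1,-0.55,-0.38,0,0,0,0],[-1,-0.75,-0.5,0,0,0,0],[-1,-0.9,-0.6,0,0,0,0],[-1,-1,-0.69,0,0,0,0],[-1,-1,-0.69,0,0,0,0]]
  ]
}}

```text
clock: 1.6
position: [0.484, 0.2568, 0.2922]
eef_rot: [0.411, 3.113, -0.002]
ft_force: [0.7, 0.7, 0.4]
opening: 0.0005
grip_force: 0.0
```

{"api": "servo_tool", "payload": {
  "targets": [
    [[-1,-0.15,-0.1,0,0,0,0],[-1,-0.35,-0.24,0,0,0,0],[-1,-0.5,-0.34,0,0,0,0],[-1,-0.5,-0.34,0,0,0,0]]
  ]
}}

```text
clock: 2.0
position: [0.5637, 0.1652, 0.2921]
eef_rot: [0.411, 3.113, -0.004]
ft_force: [0.1, -1.0, 0.6]
opening: 0.0003
grip_force: 0.0
```

{"api": "servo_tool", "payload": {
  "targets": [
    [[-1,0,0,0.06,0,0,0],[-1,0,0,0.12,0,0,0],[-1,0,0,0.18,0,0,0],[-1,0,0,0.19,0,0,0],[-1,0,0,0.19,0,0,0]]
  ]
}}

```text
clock: 2.5
position: [0.5604, 0.1703, 0.2533]
eef_rot: [-0.398, -3.115, 0.001]
ft_force: [0.0, -0.2, -0.0]
opening: 0.0004
grip_force: 0.0
```

```bash
python3 - <<'E'
from h import *
a=arm.get_image("scene")["color"][140:300,270:470];b=arm.get_image("wrist")["color"]
cv2.imwrite("pics/c1.png",np.hstack([cv2.resize(a,(400,320)),cv2.resize(b,(400,320))]))
E
```

```text
(no output)
```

View pics/c1.png

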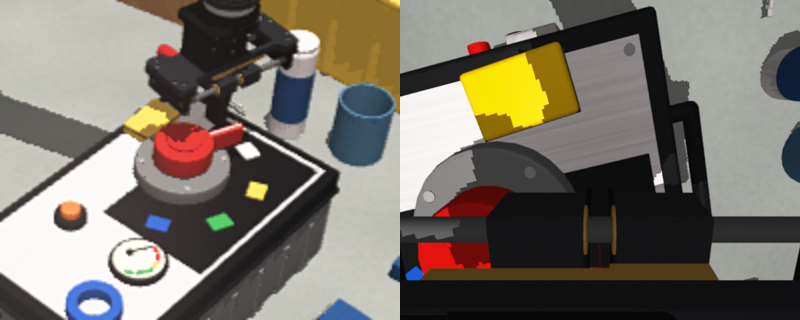

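```bash
python3 - <<'E'
from h import *
p=np.load("pose.npy");s=arm.read_state();M=R.from_rotvec(s["eef_rot"]).as_matrix()
for q in np.arange(-1.178,.35,.1):
    t=np.array([-np.sin(q),-np.cos(q),0]);P=world(p,[np.array(mark(q,.07,0))-.019*t])[0]
    print(round(q,2),P[:2].round(3),(M.T@(P-s["position"]))[:2].round(4)/.2)
E
```

```text
-1.18 [0.579 0.16 ] [-0.099 -0.025]
-1.08 [0.586 0.159] [-0.135  -0.0235]
-0.98 [0.593 0.157] [-0.1715 -0.025 ]
-0.88 [0.6   0.154] [-0.207  -0.0305]
-0.78 [0.606 0.15 ] [-0.2425 -0.0395]
-0.68 [0.612 0.146] [-0.2765 -0.052 ]
-0.58 [0.618 0.141] [-0.309 -0.068]
-0.48 [0.623 0.136] [-0.34  -0.087]
-0.38 [0.627 0.13 ] [-0.3685 -0.109 ]
-0.28 [0.631 0.124] [-0.395  -0.1335]
-0.18 [0.634 0.118] [-0.419 -0.161]
-0.08 [0.637 0.111] [-0.44   -0.1905]
0.02 [0.639 0.104] [-0.458 -0.222]
0.12 [0.64  0.097] [-0.473 -0.255]
0.22 [0.64 0.09] [-0.4845 -0.2895]
0.32 [0.64  0.082] [-0.492 -0.325]
```

{"api": "servo_tool", "payload": {
  "targets": [
    [[-1,-0.05,-0.015,0,0,0,0],[-1,-0.1,-0.025,0,0,0,0],[-1,-0.135,-0.024,0,0,0,0],[-1,-0.17,-0.025,0,0,0,0],[-1,-0.207,-0.03,0,0,0,0],[-1,-0.242,-0.04,0,0,0,0],[-1,-0.276,-0.052,0,0,0,0],[-1,-0.309,-0.068,0,0,0,0],[-1,-0.34,-0.087,0,0,0,0],[-1,-0.34,-0.087,0,0,0,0]]
  ]
}}

```text
clock: 3.6
position: [0.6236, 0.1338, 0.2545]
eef_rot: [0.404, 3.114, -0.001]
ft_force: [0.0, -1.3, 0.3]
opening: 0.0004
grip_force: 0.0
```

```bash
python3 - <<'E'
from h import *
a=arm.get_image("scene")["color"][140:300,270:470];b=arm.get_image("top")["color"][120:280,200:400]
cv2.imwrite("pics/c2.png",np.hstack([cv2.resize(a,(400,320)),cv2.resize(b,(400,320))]))
p=np.load("pose.npy");s=arm.read_state();M=R.from_rotvec(s["eef_rot"]).as_matrix()
for q in np.arange(-.48,.35,.1):
    t=np.array([-np.sin(q),-np.cos(q),0]);P=world(p,[np.array(mark(q,.07,0))-.019*t])[0]
    print(round(q,2),P[:2].round(3),(M.T@(P-s["position"]))[:2].round(4)/.2)
E
```

```text
-0.48 [0.623 0.136] [0.002 0.004]
-0.38 [0.627 0.13 ] [-0.027  -0.0175]
-0.28 [0.631 0.124] [-0.0535 -0.0425]
-0.18 [0.634 0.118] [-0.0775 -0.0695]
-0.08 [0.637 0.111] [-0.0985 -0.099 ]
0.02 [0.639 0.104] [-0.1165 -0.1305]
0.12 [0.64  0.097] [-0.1315 -0.1635]
0.22 [0.64 0.09] [-0.143 -0.198]
0.32 [0.64  0.082] [-0.151 -0.233]
```

View pics/c2.png

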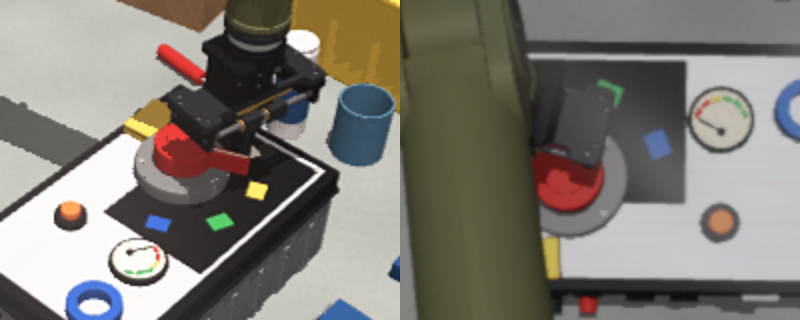

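The tab now points at the yellow mark, ahead of the fingertip. I'll push it over the next crest.

{"api": "servo_tool", "payload": {
  "targets": [
    [[-1,-0.027,-0.017,0,0,0,0],[-1,-0.053,-0.042,0,0,0,0],[-1,-0.077,-0.07,0,0,0,0],[-1,-0.098,-0.099,0,0,0,0],[-1,-0.116,-0.13,0,0,0,0],[-1,-0.126,-0.15,0,0,0,0],[-1,-0.132,-0.165,0,0,0,0],[-1,-0.132,-0.165,0,0,0,0],[-1,-0.132,-0.165,0,0,0,0]]
  ]
}}

```text
clock: 4.6
position: [0.64, 0.0965, 0.2544]
eef_rot: [0.401, 3.115, -0.0]
ft_force: [-0.7, -0.8, -0.6]
opening: 0.0002
grip_force: 0.0
```

```bash
python3 - <<'E'
from h import *
a=arm.get_image("scene")["color"][140:300,270:470];b=arm.get_image("top")["color"][120:280,200:400]
cv2.imwrite("pics/c3.png",np.hstack([cv2.resize(a,(400,320)),cv2.resize(b,(400,320))]))
E
```

```text
(no output)
```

View pics/c3.png

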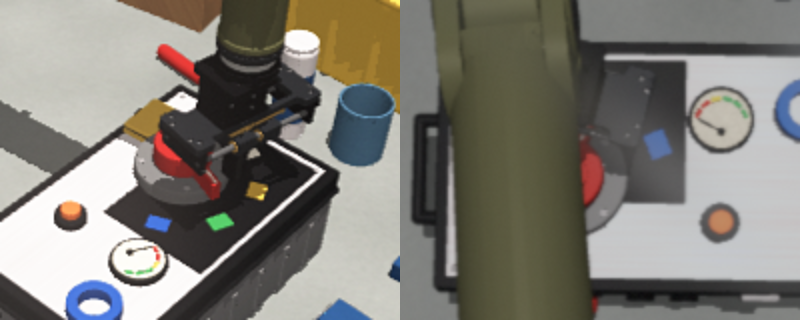

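{"api": "servo_tool", "payload": {
  "targets": [
    [[-1,0,0.05,0,0,0,0],[-1,0,0.1,0,0,0,0],[-1,0,0.1,-0.1,0,0,0],[-1,0,0.1,-0.25,0,0,0],[-1,0,0.1,-0.35,0,0,0],[-1,0,0.1,-0.35,0,0,0]]
  ]
}}

```text
clock: 5.3
position: [0.6463, 0.1179, 0.328]
eef_rot: [0.397, 3.11, 0.004]
ft_force: [-0.2, -0.2, 0.4]
opening: 0.0006
grip_force: 0.0
```

```bash
python3 - <<'E'
from h import *
s=arm.read_state();M=R.from_rotvec(s["eef_rot"]).as_matrix();p=np.load("pose.npy")
print(s["position"],M.T@(world(p,[[-.06,-.085,.17]])[0]-s["position"])/.2)
E
```

```text
[0.64628942 0.11788038 0.32796984] [ 0.38714311 -1.07320693  0.78401937]
```

{"api": "servo_tool", "payload": {
  "targets": [
    [[-1,0.06,-0.15,0,0,0,0],[-1,0.14,-0.35,0,0,0,0],[-1,0.22,-0.55,0,0,0,0],[-1,0.3,-0.75,0,0,0,0],[-1,0.36,-0.9,0,0,0,0],[-1,0.39,-1,0,0,0,0],[-1,0.39,-1,0,0,0,0],[-1,0.39,-1,0,0,0,0]]
  ]
}}

```text
clock: 6.1
position: [0.5194, -0.0561, 0.3241]
eef_rot: [0.399, 3.116, 0.002]
ft_force: [0.2, 0.8, 0.2]
opening: 0.0004
grip_force: 0.0
```

```bash
python3 - <<'E'
from h import *
s=arm.read_state();M=R.from_rotvec(s["eef_rot"]).as_matrix();p=np.load("pose.npy")
print(s["position"],M.T@(world(p,[[-.06,-.085,.17]])[0]-s["position"])/.2)
i=arm.get_image("scene");a=i["color"][140:300,250:450];b=arm.get_image("top")["color"][120:280,200:400]
cv2.imwrite("pics/c4.png",np.hstack([cv2.resize(a,(400,320)),cv2.resize(b,(400,320))]))
print(project(i,world(p,[mark(.393,.07,.202),mark(-.393,.07,.202)])))
E
```

```text
[ 0.51938123 -0.05610166  0.32408247] [-0.01246938 -0.06979669  0.77034369]
[[373.15403373 228.41558201]
 [386.49961936 217.73093809]]
```

View pics/c4.png

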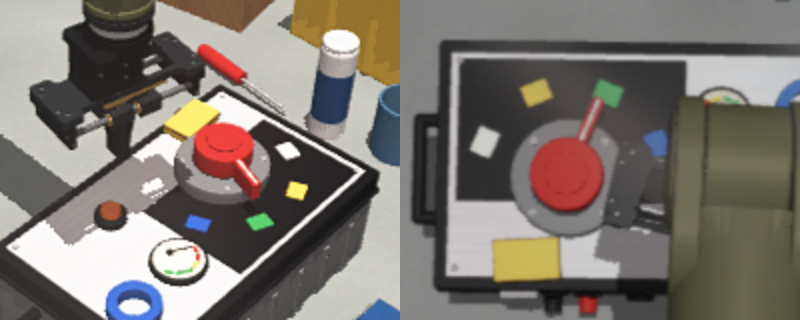

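The tab rests on green. Now I'll line up over the button and descend.

{"api": "servo_tool", "payload": {
  "targets": [
    [[-1,-0.012,-0.07,0.05,0,0,0],[-1,-0.012,-0.07,0.15,0,0,0],[-1,-0.012,-0.07,0.25,0,0,0],[-1,-0.012,-0.07,0.32,0,0,0],[-1,-0.012,-0.07,0.35,0,0,0],[-1,-0.012,-0.07,0.35,0,0,0]]
  ]
}}

```text
clock: 6.8
position: [0.5175, -0.071, 0.2535]
eef_rot: [-0.399, -3.115, 0.001]
ft_force: [0.4, 0.0, 0.3]
opening: 0.0004
grip_force: 0.0
```

```bash
python3 - <<'E'
from h import *
s=arm.read_state();M=R.from_rotvec(s["eef_rot"]).as_matrix();p=np.load("pose.npy")
print(s["position"],M.T@(world(p,[[-.06,-.085,.17]])[0]-s["position"])/.2)
i=arm.get_image("scene");a=i["color"][200:280,255:355]
cv2.imwrite("pics/c5.png",cv2.resize(a,(600,480)))
E
```

```text
[ 0.51754903 -0.07095456  0.25346623] [-0.00346087  0.00546289  0.41732317]
```

View pics/c5.png

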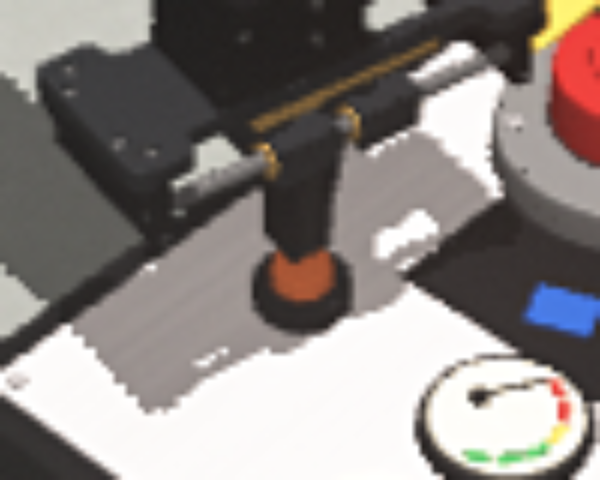

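The fingertip sits just above the button and is centred on it. I'll descend slowly, watching the force.

{"api": "servo_tool", "payload": {
  "targets": [
    [[-1,0,0,0.01,0,0,0],[-1,0,0,0.02,0,0,0],[-1,0,0,0.03,0,0,0],[-1,0,0,0.04,0,0,0],[-1,0,0,0.04,0,0,0]]
  ]
}}

```text
clock: 7.35
position: [0.5174, -0.0716, 0.246]
eef_rot: [-0.401, -3.116, -0.0]
ft_force: [0.9, 0.0, 0.5]
opening: 0.0011
grip_force: 0.0
```

{"api": "servo_tool", "payload": {
  "targets": [
    [[-1,0,0,0.01,0,0,0],[-1,0,0,0.015,0,0,0],[-1,0,0,0.015,0,0,0]]
  ]
}}

```text
clock: 7.65
position: [0.5174, -0.0717, 0.2431]
eef_rot: [-0.401, -3.116, -0.0]
ft_force: [-0.4, -0.4, -0.5]
opening: 0.0002
grip_force: 0.0
```

{"api": "servo_tool", "payload": {
  "targets": [
    [[-1,0,0,0.007,0,0,0],[-1,0,0,0.015,0,0,0],[-1,0,0,0.015,0,0,0]]
  ]
}}

```text
clock: 7.95
position: [0.5177, -0.0717, 0.2404]
eef_rot: [0.401, 3.116, 0.0]
ft_force: [-0.6, -0.2, 1.7]
opening: 0.0005
grip_force: 1.2
```

{"api": "servo_tool", "payload": {
  "targets": [
    [[-1,0,0,0.007,0,0,0],[-1,0,0,0.01,0,0,0],[-1,0,0,0.01,0,0,0]]
  ]
}}

```text
clock: 8.25
position: [0.5177, -0.0716, 0.2385]
eef_rot: [0.401, 3.116, 0.0]
ft_force: [-1.1, -0.3, 2.3]
opening: 0.0005
grip_force: 1.7
```

{"api": "servo_tool", "payload": {
  "targets": [
    [[-1,0,0,0.007,0,0,0],[-1,0,0,0.012,0,0,0],[-1,0,0,0.012,0,0,0]]
  ]
}}

```text
clock: 8.55
position: [0.5177, -0.0717, 0.2361]
eef_rot: [0.401, 3.116, 0.0]
ft_force: [-1.4, 0.3, 5.3]
opening: 0.0001
grip_force: 2.6
```

{"api": "servo_tool", "payload": {
  "targets": [
    [[-1,0,0,0.005,0,0,0],[-1,0,0,0.008,0,0,0],[-1,0,0,0.008,0,0,0]]
  ]
}}

```text
clock: 8.85
position: [0.5177, -0.0717, 0.236]
eef_rot: [0.401, 3.115, 0.001]
ft_force: [-3.9, 0.5, 13.7]
opening: 0.0004
grip_force: 6.8
```

```bash
python3 - <<'E'
from h import *
i=arm.get_image("scene");a=i["color"][200:280,275:375]
cv2.imwrite("pics/c6.png",cv2.resize(a,(600,480)))
E
```

```text
(no output)
```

View pics/c6.png

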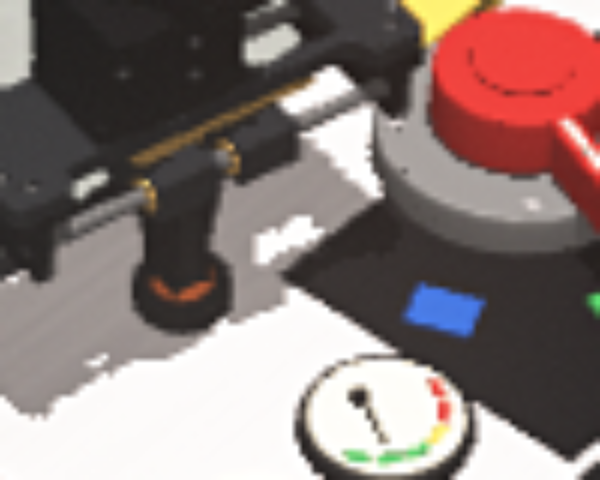

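The button is right down and the voltmeter needle has swung to the green. I'll release and move clear.

{"api": "servo_tool", "payload": {
  "targets": [
    [[-1,0,0,-0.02,0,0,0],[-1,0,0,-0.05,0,0,0],[-1,0,0,-0.15,0,0,0],[-1,0,0,-0.3,0,0,0],[-1,0,0,-0.45,0,0,0],[-1,0,0,-0.5,0,0,0],[-1,0,0,-0.5,0,0,0]]
  ]
}}

```text
clock: 9.6
position: [0.5181, -0.0717, 0.3351]
eef_rot: [0.4, 3.114, 0.001]
ft_force: [0.6, 0.4, 0.9]
opening: 0.0006
grip_force: 0.0
```

{"api": "servo_tool", "payload": {
  "targets": [
    [[-1,0.05,-0.1,0,0,0,0],[-1,0.1,-0.3,0,0,0,0],[-1,0.1,-0.5,0,0,0,0],[-1,0.1,-0.65,0,0,0,0],[-1,0.1,-0.7,0,0,0,0],[-1,0.1,-0.7,0,0,0,0],[-1,0.1,-0.7,0,0,0,0]]
  ]
}}

```text
clock: 10.3
position: [0.4631, -0.2002, 0.3332]
eef_rot: [-0.398, -3.115, -0.001]
ft_force: [-0.6, 1.0, -0.2]
opening: 0.0003
grip_force: 0.0
```

```bash
python3 - <<'E'
from h import *
a=arm.get_image("scene")["color"][160:320,230:430];b=arm.get_image("top")["color"][120:280,200:400]
cv2.imwrite("pics/c7.png",np.hstack([cv2.resize(a,(400,320)),cv2.resize(b,(400,320))]))
E
```

```text
(no output)
```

View pics/c7.png

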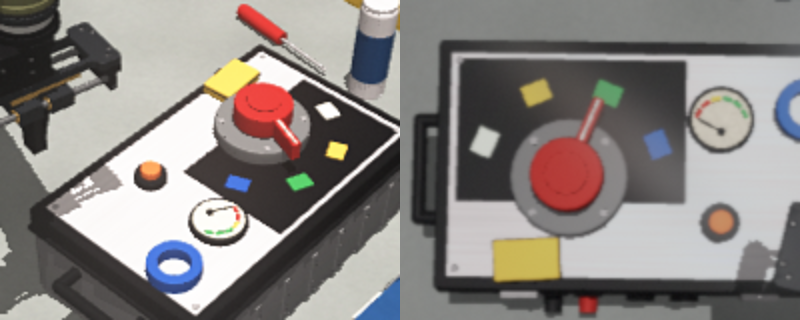

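The tab is on green, the button is back up, nothing else has moved and the arm is clear.

```bash
python3 -c "
from workcell import arm
print(arm.job_done())"
```

```text
the job is handed in; nothing more can be done
None
```

The job is handed in at about 10 s on the robot's clock: the selector tab rests on the green mark, the test button was pressed right down (the voltmeter needle moved) and came back up, and the arm is clear with nothing else seen to move.

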